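# Set the stop screw to the setting block

## Robot

A 6-joint arm with a two-finger parallel gripper is mounted at the origin on the work surface. World frame = base frame: x ahead of the robot, y to its left, z up, the work surface at z = 0. Lengths are in mm, angles in rad, forces in N, time in s.
With the tool pointing down it reaches from about 350 to 975 mm from the base axis. Payload 7.1 kg.
Tool frame: the origin (TCP) lies at the very end of the fingers, on their centre line; the grasp point (between the pads) lies 19 mm behind it; y points along the fingers, x is the direction in which the jaws open and shut, and the axes are right-handed (so a half turn about y gives the same grasp; the last joint's range is limited). The gripper opens to 88 mm and grips with 3 to 60 N. Pads are 20 mm wide; open, the fingers measure 115 mm over their backs; the gripper's body (75 mm by 178 mm) begins 61 mm behind the grasp point.
Start: joints at [1.301, 0.423, 1.63, -0, 1.089, -0.019], TCP at [155.08, 605.438, 222.675] pointing down, gripper open.
Joint ranges: [-3, 3], [-0.9, 2.11], [0.09, 2.58], [-1.31, 4.45], [0.11, 2.69], [-2.54, 2.54]. Speed limits (rad/s): [2.39, 2.39, 3.01, 3.14, 3.14, 3.14].

## Interface

Orientations are given as a rotation vector (axis times angle).
In Python, from workcell import ctrl gives the robot as it stands. The module is installed in compiled form; this text tells all that it offers.
- The arm moves only by the tool jog_arm, never from a script. Its argument "steps" is a list of rows, each an object with "turn": the turn, a rotation vector about the world's x, y, z scaled (see below), a list of three; "dp": the shift along the world's x, y, z scaled (see below), a list of three; "claw": the opening, from 0 (shut) to 1 (fully open). In form: [{"turn": [wx, wy, wz], "dp": [x, y, z], "claw": claw}, ...]. A call has 1 to 12 rows; each row is the pose to reach, as a shift and turn from the pose measured when the call began, turning the shorter way round; what a row does not reach only later rows make up. The controller multiplies each number of a shift by 80 mm and each number of a turn by pi rad. A row lasts 1/12 s, in which the tool goes at most 41.7 mm and 7.16 degrees, less where a joint would pass 70% of its speed; a pose out of reach is approached as far as the arm can. A call with a number of a shift or a turn outside -1 to 1 is refused whole. A call with a gripper value outside its range is refused whole. The fingers move at their own pace and stop on an object; the grip force is fixed at half the most. Time passes only in rows, so rows that repeat a pose let the fingers close. It gives the time, the measured TCP pose, the force and the opening at its end, in the units of the state.
- ctrl.get_obs(): the state, without advancing time (a new reading comes with each control period).
- ctrl.get_image(name): name is "side" or "top" or "wrist"; returns a dict with "img" (480x640x3 uint8, red, green, blue), "range_z" (480x640 float32, mm along the optical axis (not along the pixel's ray), 0 where there is no reading), "fovy" (degrees; the focal length in pixels is half the picture's height over the tangent of half this angle, whatever the lens; pixels are square), "cx", "cy" (the principal point, pixels), "dist_coeffs" ([k1, k2, p1, p2, k3] as OpenCV has them; the pictures are not rectified), "camera_from_world" (4x4, takes a point from world to camera coordinates); the wrist camera has in their place "hand_eye" (4x4, takes a point from camera to tool coordinates, whose origin is the TCP and whose axes are the tool frame's). Camera axes: x right, y down, z forward; pixel columns grow to the right and rows downward; lengths in mm; the calibration is good to about 2 mm. A picture is of the moment at which its call begins: read the wrist's pose just before it.
- ctrl.close_job(): hands the job in, once; it reports no verdict.
The state is a dict: "t": time; "qpos": joint angles; "qvel": joint speeds; "joint_torque": joint torques, N m; "ee_pos": TCP position; "orientation": TCP orientation; "ft_force": force on the tool from outside, world axes, zero at the start; "moment": the same for the moment, N m; "width": finger opening in mm.
Only numpy, scipy, OpenCV 4.12 (cv2) and the standard library are available. Lean on these libraries where they do the work, as an engineer would, in place of code of your own. Each camera call takes 0.05 s, during which the arm holds its last target.

## Task

Take the forked driver out of its wooden cup, fit its fork over the flat tongue of the stop screw, and turn the screw down (clockwise from above) until its sprung foot drags lightly on the steel setting block lying beneath it: pressed partway in, clear of both ends of its travel. Let go and leave the driver standing upright on the screw, with the block still under the foot.

Things in the scene. Friction and masses are not known exactly. Their poses are not given: they have to be found in the camera images.
- driver: Loose driver, ~0.22 kg, 110 mm tall, upright in a 14 mm high wooden cup; the like one with a round foot is not it. Origin: centre of underside, z up. Wooden paddle handle 50 (x) x 24 (y) mm, 68-110 mm up: grip across y, 90 up. Foot: steel fork 44 (x) x 35 (y) x 28 mm, slot along x, open below and at its ends, 19 wide (mouth flares to 27), 20 deep. Same after a half turn. Cup floor 8 mm.
- screw_head (a point): Top centre of the steel tongue of the upright stop screw in a grey bridge fixture; moves with it. Tongue 40 (x) x 14 (y) x 22 mm high, 114-119 mm above the table at first. Driver fitted: its origin 20 mm lower, x axes parallel. Clockwise from above sinks it 10 mm per rad, 0.25 N m; stays as left; 1 rad is left. Foot, when out, ends 72 mm below this point. Fork play about 0.13 rad.
- foot (a joint): Sprung brass foot, 16 mm disc at the screw's lower end: how far it is pushed up into the screw, m. 0 fully out, 0.008 at its inner end. Light drag, as wanted, is 0.001 to 0.006, best 0.0035. Spring 0.5 N/mm. At first the foot is 2 to 7 mm above the block.
- block: Loose steel setting block, 36 (x) x 30 (y) x 24 mm high, 0.2 kg, lying under the foot on the fixture's base (150 x 100 x 16 mm, fixed; its bridge top is 82 mm above the table). It can stay there. Origin: centre of its underside.
There are look-alikes about, which are no part of the job. What is shaped like the part that bears screw_head but turquoise is not meant.

How it is judged (in metres and radians):
On the way, in this order (a step that is already met when the one before it is completed fails the run):
1. the forked driver is fitted over the screw's tongue while the foot is still off the block (horizontal distance between driver and screw_head below 0.014 m and z of screw_head in the frame of driver between 0.005 and 0.026 m and angle between the x axis of driver and the x axis of screw_head, either way round below 0.4 rad and angle between driver's own z axis and vertical below 0.4 rad and value of joint foot below 0.0008 m), for 0.1 s.
2. turned with the driver on the tongue, the foot comes to bear on the block (horizontal distance between driver and screw_head below 0.014 m and z of screw_head in the frame of driver between 0.005 and 0.026 m and angle between the x axis of driver and the x axis of screw_head, either way round below 0.4 rad and angle between driver's own z axis and vertical below 0.4 rad and value of joint foot above 0.001 m), for 0.1 s.
At the end, for the whole second after the job is handed in: The foot is pushed in 1 to 6 mm on the block, whose centre is within 15 mm of the screw's axis; the forked driver is let go, at rest and upright (within 23 degrees) on the tongue: centred within 14 mm, aligned within 23 degrees, with at least 5 mm of the tongue above the fork's underside (all of step 2 and value of joint foot below 0.006 m and horizontal distance between block and screw_head below 0.015 m and linear speed of driver below 0.03 m/s); the robot touches nothing.
It also fails if it takes over 40 s, if anything falls off the work surface, if the arm or the gripper's body presses on something with over 40 N, if the wrist force passes 120 N, or if a joint passes its speed limit or range.

## Working session

There is one attempt and no reset: what is moved stays moved. The work goes in short steps, Python scripts to look and compute and a tool call to move; the robot and the scene stay as the last step left them, time stands still between calls to the robot, and variables do not carry over. Pictures are saved under pics/ and viewed, and the job is handed in when it is done.

Besides the shell and the picture viewer there is one more tool, called after ">>>" by a JSON object that holds its "method" and its "body". jog_arm: Moves the arm, as the interface text tells. Its arguments: {"type":"object","properties":{"steps":{"type":"array","items":{"type":"object","properties":{"turn":{"type":"array","items":{"type":"number"}},"dp":{"type":"array","items":{"type":"number"}},"claw":{"type":"number"}}}}},"required":["steps"]}

```bash
mkdir -p pics; cat > h.py <<'E'
import numpy as np, cv2
from workcell import ctrl
from scipy.spatial.transform import Rotation as R
def K(d):
    h,w=d["img"].shape[:2]; f=h/2/np.tan(np.radians(d["fovy"])/2)
    return np.array([[f,0,d["cx"]],[0,f,d["cy"]],[0,0,1]])
def c2w(d,obs=None):
    if "camera_from_world" in d: return np.linalg.inv(np.array(d["camera_from_world"]))
    T=np.eye(4);T[:3,:3]=R.from_rotvec(obs["orientation"]).as_matrix();T[:3,3]=obs["ee_pos"]
    return T@np.array(d["hand_eye"])
def cloud(d,obs=None):
    h,w=d["range_z"].shape
    u,v=np.meshgrid(np.arange(w),np.arange(h))
    p=cv2.undistortPoints(np.stack([u,v],-1).reshape(-1,1,2).astype(np.float64),K(d),np.array(d["dist_coeffs"])).reshape(h,w,2)
    z=d["range_z"].astype(float)
    P=np.dstack([p[...,0]*z,p[...,1]*z,z,np.ones_like(z)])
    W=(P@c2w(d,obs).T)[...,:3]; W[z==0]=np.nan
    return W
def snap(name,tag):
    o=ctrl.get_obs(); d=ctrl.get_image(name)
    cv2.imwrite(f"pics/{tag}.png",d["img"][...,::-1])
    W=cloud(d,o); np.savez(f"{tag}.npz",W=W,img=d["img"])
    return o,d,W
E
python3 - <<'E'
from h import *
for n in ["top","side","wrist"]:
    o,d,W=snap(n,n+"0"); print(n,d["fovy"],d["dist_coeffs"],c2w(d,o)[:3,3].round())
print(o)
E
```

```text
top 47.589600047379626 [-0.06365754  0.          0.          0.          0.        ] [ 176.   32. 1353.]
side 43.29212934660003 [0.07242202 0.         0.         0.         0.        ] [-253. -831.  802.]
wrist 67.21341817445847 [-0.01799324  0.          0.          0.          0.        ] [ 81. 625. 384.]
{'t': 0.1, 'qpos': array([ 1.30095558e+00,  4.23758452e-01,  1.63057414e+00,  6.95462871e-06,
        1.08859087e+00, -1.89626366e-02]), 'qvel': array([-0.00017092, -0.00019925, -0.00154553,  0.00083364, -0.00323642,
       -0.00014538]), 'joint_torque': array([-3.32215641e-04, -5.45611382e+01, -2.74328381e+01,  6.45088521e-02,
        1.88644230e-02, -3.19250341e-05]), 'ee_pos': array([154.98198078, 604.98480903, 221.99864612]), 'orientation': array([-1.31830223, -1.02164664,  1.02343181]), 'ft_force': array([0.53579566, 0.1502919 , 0.23854833]), 'moment': array([-0.0219273 ,  0.01732384,  0.01216008]), 'width': 87.7844130128135}
```

View pics/top0.png

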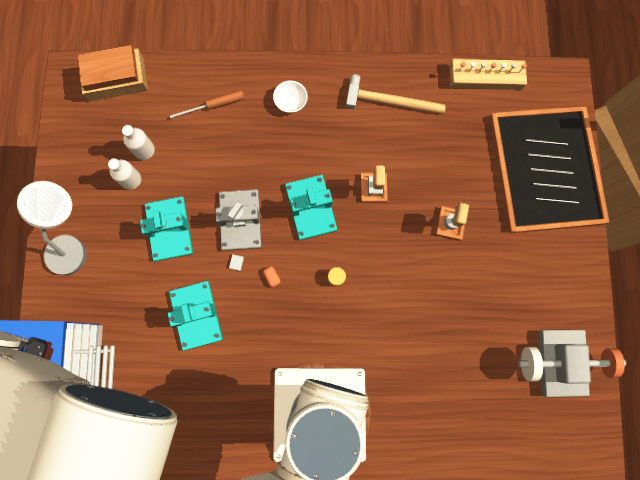

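View pics/side0.png

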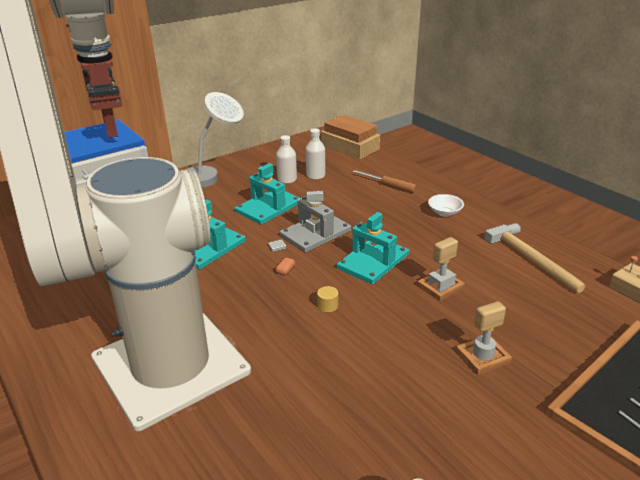

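View pics/wrist0.png

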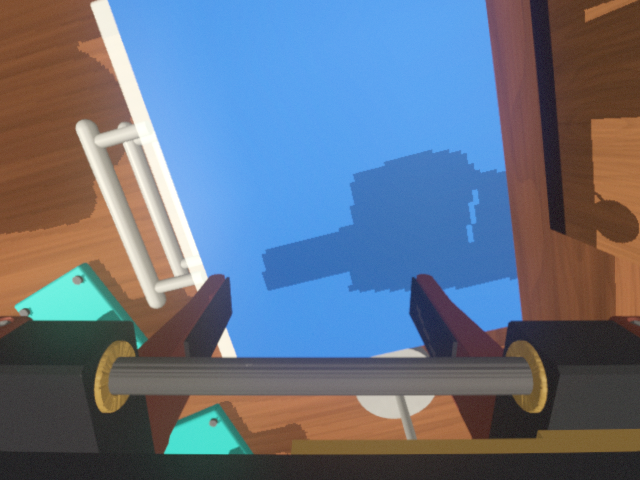

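```bash
python3 - <<'E'
from h import *
s=np.load("side0.npz");t=np.load("top0.npz")
a=s["img"][220:380,400:540];b=s["img"][170:270,270:410]
c=t["img"][150:250,340:480]; e=t["img"][170:270,200:340]
r=lambda x,w,h:cv2.resize(x,(w,h),interpolation=cv2.INTER_CUBIC)
im=np.vstack([np.hstack([r(a,350,300),r(b,420,300)]),np.hstack([r(c,385,290),r(e,385,290)])])
cv2.imwrite("pics/crop0.png",im[...,::-1])
W=t["W"]
for n,(u0,u1,v0,v1) in dict(fk=(355,395,160,205),rd=(435,472,200,240),fix=(210,265,185,255)).items():
    P=W[v0:v1,u0:u1].reshape(-1,3); print(n)
    for lo,hi in [(8,20),(20,45),(60,90),(90,105),(104,130)]:
        m=(P[:,2]>lo)&(P[:,2]<hi); Q=P[m]
        if len(Q)>8:
            rect=cv2.minAreaRect(Q[:,:2].astype(np.float32)); print(lo,hi,len(Q),Q[:,2].mean().round(1),np.round(rect[0],1),np.round(rect[1],1),round(rect[2],1))
print(W[300,400],W[430,280])
E
```

```text
fk
8 20 310 12.4 [ 556.2 -136.5] [73.8 67.2] 0.3
20 45 137 33.0 [ 546.6 -133.4] [63.6 33.2] 36.9
60 90 29 84.0 [ 551.  -129.1] [46.8 17.4] 25.9
90 105 29 100.5 [ 549.2 -129.1] [47.1 17.3] 25.9
104 130 211 115.7 [ 556.1 -137.5] [23.5 50.2] 88.3
rd
8 20 304 12.5 [ 465.9 -333.2] [66.1 76. ] 76.0
20 45 106 33.0 [ 461.3 -317.3] [41.4 39.1] 8.8
60 90 22 85.1 [ 464.7 -322.4] [50.  16.7] 11.9
90 105 37 98.0 [ 463.9 -320.6] [49.2 18.7] 13.1
104 130 226 115.6 [ 466.4 -330.9] [25.9 50.9] 74.9
fix
8 20 1549 15.0 [469.  214.2] [152.  122.3] 4.6
20 45 165 28.8 [469.  202.5] [146.3  98.8] 1.2
60 90 463 80.5 [470.  203.8] [ 36.1 100.9] 4.6
90 105 74 94.8 [474.4 189.1] [32.7 63.1] 16.5
104 130 117 114.0 [470.5 203.4] [14.8 39.9] 58.0
[ 271.17163702 -199.64700843   -1.18991487] [-38.42736433  93.95690953  15.42037441]
```

View pics/crop0.png

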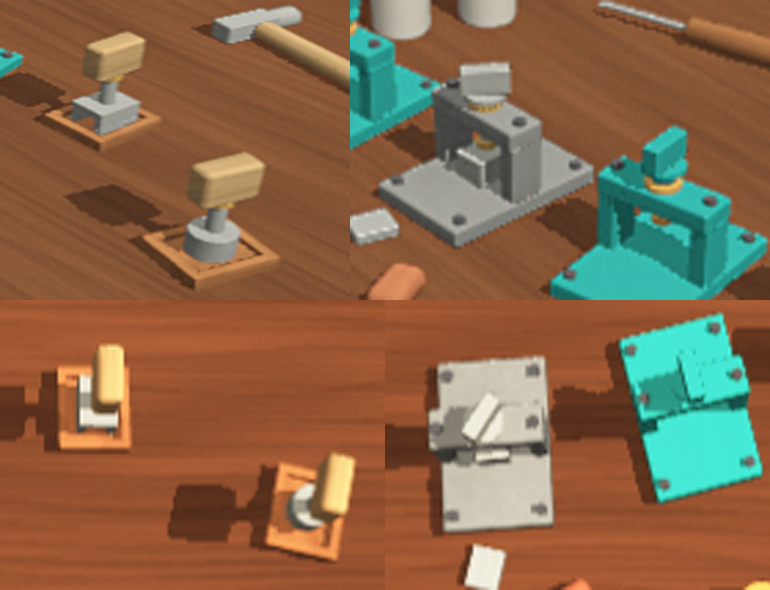

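```bash
python3 - <<'E'
from h import *
o=ctrl.get_obs(); print(R.from_rotvec(o["orientation"]).as_matrix().round(3), np.degrees(o["qpos"]).round(1))
t=np.load("top0.npz");W=t["W"]
P=W[295:350,0:100].reshape(-1,3);print("box z",np.nanpercentile(P[:,2],[5,50,95]))
E
```

```text
[[ 0.248 -0.    -0.969]
 [ 0.969 -0.001  0.248]
 [-0.001 -1.     0.   ]] [74.5 24.3 93.4  0.  62.4 -1.1]
box z [-749.03164341   54.65612411  564.56803156]
```

>>> {"method": "jog_arm", "body": {"steps": [{"turn": [0, 0, 0.07], "dp": [0.5, -0.5, 0.25], "claw": 1}, {"turn": [0, 0, 0.07], "dp": [1, -1, 0.5], "claw": 1}, {"turn": [0, 0, 0.07], "dp": [1, -1, 0.5], "claw": 1}]}}

```text
t: 0.4
ee_pos: [235.5, 523.6, 262.0]
orientation: [-1.222, -1.19, 1.193]
ft_force: [0.5, 0.2, -0.1]
width: 87.9
```

>>> {"method": "jog_arm", "body": {"steps": [{"turn": [0, 0, 0], "dp": [0.5, -0.5, 0], "claw": 1}, {"turn": [0, 0, 0], "dp": [1, -1, 0], "claw": 1}, {"turn": [0, 0, 0], "dp": [1, -1, 0], "claw": 1}]}}

```text
t: 0.65
ee_pos: [316.9, 441.4, 262.2]
orientation: [-1.223, -1.19, 1.193]
ft_force: [-0.2, 0.3, 0.2]
width: 88.2
```

>>> {"method": "jog_arm", "body": {"steps": [{"turn": [0, 0, 0], "dp": [0.5, -0.5, 0], "claw": 1}, {"turn": [0, 0, 0], "dp": [1, -1, 0], "claw": 1}, {"turn": [0, 0, 0], "dp": [1, -1, 0], "claw": 1}]}}

```text
t: 0.9
ee_pos: [398.3, 359.2, 262.1]
orientation: [-1.224, -1.189, 1.193]
ft_force: [0.1, 0.5, 0.4]
width: 87.9
```

>>> {"method": "jog_arm", "body": {"steps": [{"turn": [0, 0, 0], "dp": [0.3, -0.5, 0], "claw": 1}, {"turn": [0, 0, 0], "dp": [0.6, -1, 0], "claw": 1}, {"turn": [0, 0, 0], "dp": [0.6, -1, 0], "claw": 1}]}}

```text
t: 1.15
ee_pos: [448.1, 275.3, 261.9]
orientation: [-1.226, -1.187, 1.192]
ft_force: [0.3, -0.3, 0.0]
width: 87.8
```

>>> {"method": "jog_arm", "body": {"steps": [{"turn": [0, 0, 0], "dp": [0.2, -0.5, 0.2], "claw": 1}, {"turn": [0, 0, 0], "dp": [0.3, -0.9, 0.5], "claw": 1}, {"turn": [0, 0, 0], "dp": [0.3, -0.9, 0.5], "claw": 1}]}}

```text
t: 1.4
ee_pos: [474.1, 200.3, 304.6]
orientation: [-1.23, -1.187, 1.188]
ft_force: [0.4, -0.3, 0.8]
width: 88.0
```

```bash
python3 - <<'E'
from h import *
o,d,W=snap("wrist","wrist1"); T=c2w(d,o); print(T.round(2))
E
```

```text
[[ 3.0000e-02  9.6000e-01  2.8000e-01  3.9755e+02]
 [ 1.0000e+00 -3.0000e-02 -1.0000e-02  2.0465e+02]
 [-0.0000e+00  2.8000e-01 -9.6000e-01  4.6602e+02]
 [ 0.0000e+00  0.0000e+00  0.0000e+00  1.0000e+00]]
```

View pics/wrist1.png

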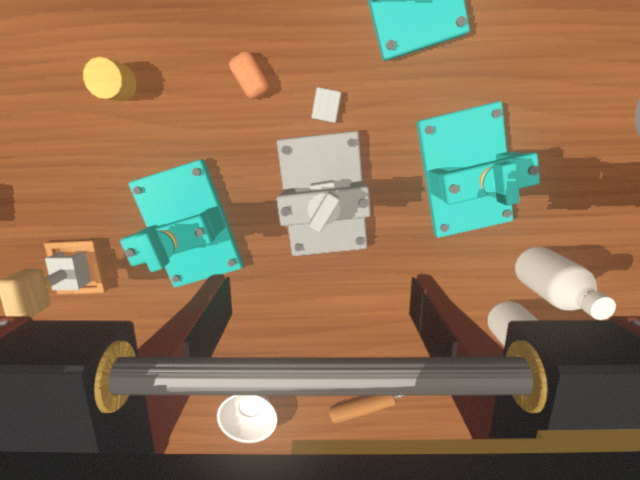

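```bash
cat > m.py <<'E'
from h import *
def rects(W,box,bands):
    u0,u1,v0,v1=box; P=W[v0:v1,u0:u1].reshape(-1,3)
    for lo,hi in bands:
        Q=P[(P[:,2]>lo)&(P[:,2]<hi)]
        if len(Q)>8:
            r=cv2.minAreaRect(Q[:,:2].astype(np.float32)); print(lo,hi,len(Q),"z",np.median(Q[:,2]).round(2),np.round(r[0],1),np.round(r[1],1),round(r[2],1))
E
python3 - <<'E'
from m import *
W=np.load("wrist1.npz")["W"]
rects(W,(270,380,125,260),[(10,20),(20,45),(74,88),(105,125)])
rects(W,(0,110,235,330),[(5,20),(20,45),(60,90),(104,125)])
print(np.nanmedian(W[290:310,280:380,2]),W[185,322])
E
```

```text
10 20 6270 z 15.7 [474.  204.4] [150.4 100.2] 4.4
20 45 354 z 35.9 [473.6 204. ] [132.8  97.5] 4.7
74 88 2035 z 81.62 [473.8 204.4] [ 34.2 100. ] 4.5
105 125 593 z 115.15 [473.8 204.3] [14.2 40.1] 58.4
5 20 1630 z 12.94 [ 561.1 -135.3] [74.2 68.2] 0.7
20 45 1036 z 35.23 [ 561.1 -136.4] [37.1 44.6] 89.2
60 90 449 z 83.22 [ 557.3 -127.5] [52.2 17.2] 18.0
104 125 1118 z 116.51 [ 559.9 -135.6] [24.2 49.8] 88.7
-0.2507259785737119 [456.11078232 202.89286632  40.40014532]
```

>>> {"method": "jog_arm", "body": {"steps": [{"turn": [0, 0, 0], "dp": [0.2, -0.5, 0], "claw": 1}, {"turn": [0, 0, 0], "dp": [0.4, -1, 0], "claw": 1}, {"turn": [0, 0, 0], "dp": [0.4, -1, 0], "claw": 1}]}}

```text
t: 1.7
ee_pos: [507.0, 118.5, 303.8]
orientation: [-1.232, -1.186, 1.186]
ft_force: [-0.6, 0.3, 0.0]
width: 88.0
```

>>> {"method": "jog_arm", "body": {"steps": [{"turn": [0, 0, 0], "dp": [0.2, -0.5, 0], "claw": 1}, {"turn": [0, 0, 0], "dp": [0.4, -1, 0], "claw": 1}, {"turn": [0, 0, 0], "dp": [0.4, -1, 0], "claw": 1}]}}

```text
t: 1.95
ee_pos: [540.3, 35.8, 303.0]
orientation: [-1.233, -1.184, 1.185]
ft_force: [-0.2, 0.4, 0.3]
width: 87.7
```

>>> {"method": "jog_arm", "body": {"steps": [{"turn": [0, 0, 0], "dp": [0, -0.5, -0.1], "claw": 1}, {"turn": [0, 0, 0], "dp": [0, -1, -0.3], "claw": 1}, {"turn": [0, 0, 0], "dp": [0, -1, -0.3], "claw": 1}]}}

```text
t: 2.2
ee_pos: [538.9, -46.8, 276.1]
orientation: [-1.232, -1.178, 1.186]
ft_force: [-0.8, -0.7, -0.5]
width: 87.6
```

>>> {"method": "jog_arm", "body": {"steps": [{"turn": [0, 0, 0], "dp": [0, -0.5, 0], "claw": 1}, {"turn": [0, 0, 0], "dp": [0, -1, 0], "claw": 1}, {"turn": [0, 0, 0], "dp": [0, -1, 0], "claw": 1}, {"turn": [0, 0, 0], "dp": [0, -1, 0], "claw": 1}]}}

```text
t: 2.53
ee_pos: [538.7, -126.7, 275.4]
orientation: [-1.232, -1.176, 1.184]
ft_force: [1.4, 0.1, -0.5]
width: 87.9
```

```bash
python3 - <<'E'
from h import *
o,d,W=snap("wrist","wrist2"); M=R.from_rotvec(o["orientation"]).as_matrix(); print(o["ee_pos"],np.degrees(np.arctan2(M[1,0],M[0,0])),M.round(3)[2])
E
```

```text
[ 538.72983508 -126.70534821  275.40762833] 87.68001808242832 [-0.006 -1.     0.001]
```

View pics/wrist2.png

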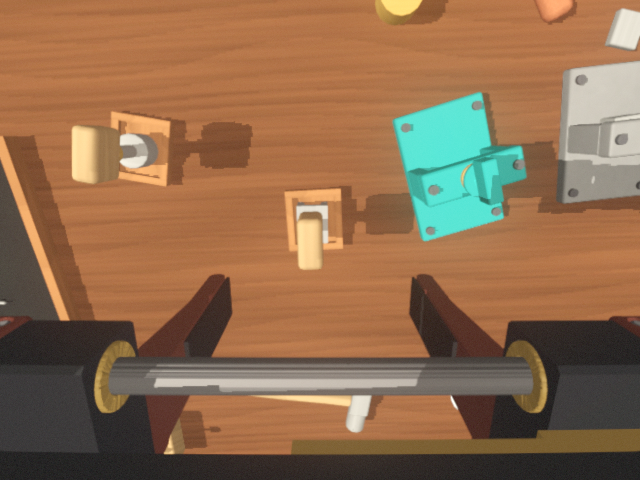

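```bash
python3 - <<'E'
from m import *
W=np.load("wrist2.npz")["W"]
rects(W,(275,355,180,280),[(5,20),(20,45),(104,125)])
i=np.load("wrist2.npz")["img"][170:290,270:370]
cv2.imwrite("pics/c2.png",cv2.resize(i,(500,600),interpolation=cv2.INTER_CUBIC)[...,::-1])
E
```

```text
5 20 1958 z 13.03 [ 561.4 -135.5] [74.5 66. ] 0.9
20 45 415 z 35.63 [ 560.2 -137.4] [34.7 43.6] 87.8
104 125 1311 z 117.21 [ 560.8 -137.5] [23.5 50.4] 87.8
```

View pics/c2.png

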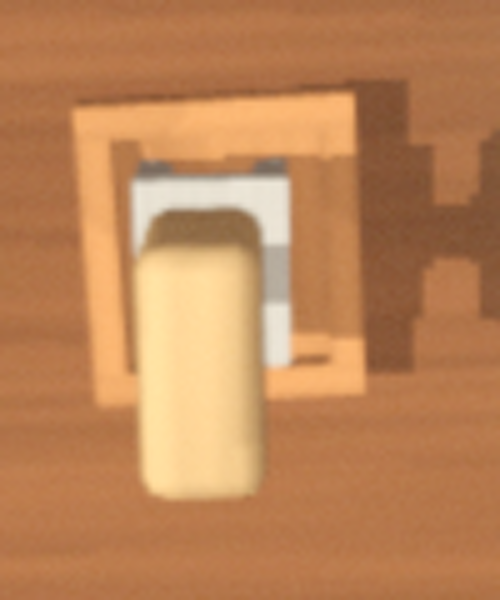

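>>> {"method": "jog_arm", "body": {"steps": [{"turn": [0, 0, 0], "dp": [0.275, -0.135, -0.5], "claw": 1}, {"turn": [0, 0, 0], "dp": [0.275, -0.135, -0.9], "claw": 1}, {"turn": [0, 0, 0], "dp": [0.275, -0.135, -0.9], "claw": 1}, {"turn": [0, 0, 0], "dp": [0.275, -0.135, -0.9], "claw": 1}]}}

```text
t: 2.92
ee_pos: [559.4, -134.1, 202.0]
orientation: [-1.225, -1.176, 1.188]
ft_force: [-0.1, 0.7, 1.2]
width: 87.6
```

>>> {"method": "jog_arm", "body": {"steps": [{"turn": [0, 0, 0], "dp": [0.015, -0.04, -0.4], "claw": 1}, {"turn": [0, 0, 0], "dp": [0.015, -0.04, -0.8], "claw": 1}, {"turn": [0, 0, 0], "dp": [0.015, -0.04, -0.8], "claw": 1}, {"turn": [0, 0, 0], "dp": [0.015, -0.04, -0.8], "claw": 1}]}}

```text
t: 3.25
ee_pos: [560.4, -136.2, 139.0]
orientation: [-1.223, -1.176, 1.188]
ft_force: [-0.5, -1.0, 0.5]
width: 87.6
```

>>> {"method": "jog_arm", "body": {"steps": [{"turn": [0, 0, 0], "dp": [0.008, -0.03, -0.4], "claw": 1}, {"turn": [0, 0, 0], "dp": [0.008, -0.03, -0.74], "claw": 1}, {"turn": [0, 0, 0], "dp": [0.008, -0.03, -0.74], "claw": 1}, {"turn": [0, 0, 0], "dp": [0.008, -0.03, -0.74], "claw": 1}]}}

```text
t: 3.58
ee_pos: [561.8, -138.4, 81.6]
orientation: [-1.224, -1.176, 1.188]
ft_force: [-0.1, 0.2, -0.2]
width: 88.5
```

```bash
python3 - <<'E'
from h import *
o,d,W=snap("wrist","wrist3"); M=R.from_rotvec(o["orientation"]).as_matrix(); print(o["ee_pos"],o["ft_force"],np.degrees(np.arctan2(M[1,0],M[0,0])),M.round(3)[2])
E
```

```text
[ 561.77058316 -138.44353918   81.60153845] [-0.10709653  0.22824936 -0.15401772] 87.95037213466661 [-0.004 -1.     0.006]
```

View pics/wrist3.png

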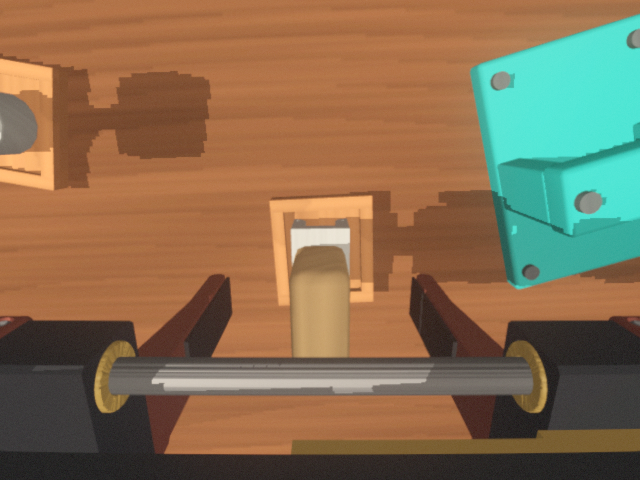

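>>> {"method": "jog_arm", "body": {"steps": [{"turn": [0, 0, 0], "dp": [0, 0, -0.03], "claw": 0.6}, {"turn": [0, 0, 0], "dp": [0, 0, -0.03], "claw": 0}, {"turn": [0, 0, 0], "dp": [0, 0, -0.03], "claw": 0}, {"turn": [0, 0, 0], "dp": [0, 0, -0.03], "claw": 0}, {"turn": [0, 0, 0], "dp": [0, 0, -0.03], "claw": 0}, {"turn": [0, 0, 0], "dp": [0, 0, -0.03], "claw": 0}, {"turn": [0, 0, 0], "dp": [0, 0, -0.03], "claw": 0}, {"turn": [0, 0, 0], "dp": [0, 0, -0.03], "claw": 0}]}}

```text
t: 4.3
ee_pos: [562.4, -138.7, 79.9]
orientation: [-1.226, -1.177, 1.188]
ft_force: [-0.1, -0.3, -0.3]
width: 37.9
```

Still closing (37.9); continue.

>>> {"method": "jog_arm", "body": {"steps": [{"turn": [0, 0, 0], "dp": [0, 0, 0], "claw": 0}, {"turn": [0, 0, 0], "dp": [0, 0, 0], "claw": 0}, {"turn": [0, 0, 0], "dp": [0, 0, 0], "claw": 0}, {"turn": [0, 0, 0], "dp": [0, 0, 0], "claw": 0}, {"turn": [0, 0, 0], "dp": [0, 0, 0], "claw": 0}, {"turn": [0, 0, 0], "dp": [0, 0, 0], "claw": 0}]}}

```text
t: 4.8
ee_pos: [562.3, -138.7, 79.8]
orientation: [-1.225, -1.177, 1.188]
ft_force: [-0.0, 0.1, -0.0]
width: 23.6
```

>>> {"method": "jog_arm", "body": {"steps": [{"turn": [0, 0, 0], "dp": [0, 0, 0.3], "claw": 0}, {"turn": [0, 0, 0], "dp": [0, 0, 0.7], "claw": 0}, {"turn": [0, 0, 0], "dp": [0, 0, 1], "claw": 0}, {"turn": [0, 0, 0], "dp": [0, 0, 1], "claw": 0}]}}

```text
t: 5.13
ee_pos: [565.2, -139.5, 164.3]
orientation: [-1.232, -1.182, 1.186]
ft_force: [0.5, -0.4, -1.2]
width: 23.8
```

>>> {"method": "jog_arm", "body": {"steps": [{"turn": [0, 0, 0], "dp": [0, 0, 0.5], "claw": 0}, {"turn": [0, 0, 0], "dp": [0, 0, 1], "claw": 0}, {"turn": [0, 0, 0], "dp": [0, 0, 1], "claw": 0}, {"turn": [0, 0, 0], "dp": [0, 0, 1], "claw": 0}]}}

```text
t: 5.47
ee_pos: [566.4, -139.8, 246.0]
orientation: [-1.236, -1.184, 1.185]
ft_force: [-0.4, 0.5, -2.3]
width: 24.0
```

```bash
python3 - <<'E'
from h import *
o,d,W=snap("wrist","wrist4"); o,d,W=snap("side","side4"); print(o["ee_pos"],o["ft_force"],o["width"])
E
```

```text
[ 564.97007879 -139.37327505  243.87987363] [ 0.31022635  0.04949342 -3.68355687] 23.80832238170417
```

View pics/wrist4.png

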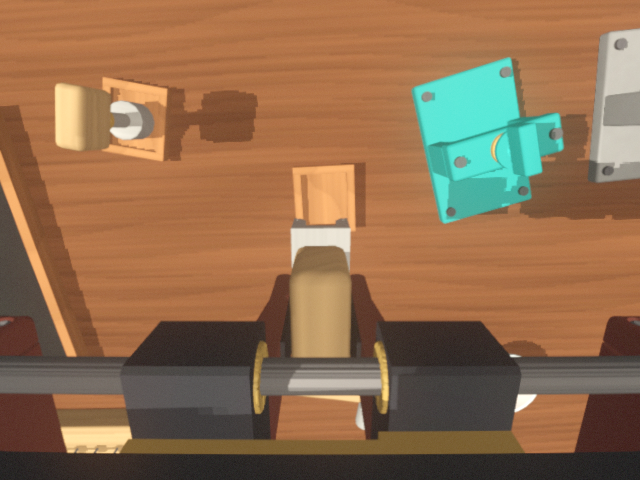

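View pics/side4.png

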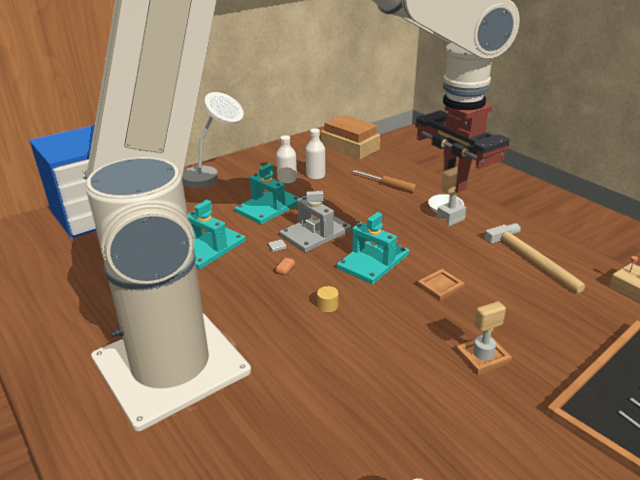

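```bash
python3 - <<'E'
from h import *
# recompute in tool frame using stored world & current obs approx (same pose)
o=ctrl.get_obs(); M=R.from_rotvec(o["orientation"]).as_matrix()
W=np.load("wrist4.npz")["W"]
P=((W-np.array(o["ee_pos"]))@M)
S=P[215:280,285:358].reshape(-1,3)
for lo,hi in [(35,60)]:
    Q=S[(S[:,1]>lo)&(S[:,1]<hi)]
    print(len(Q),np.percentile(Q,[1,50,99],axis=0).round(1))
H=P[240:350,285:358].reshape(-1,3);H=H[H[:,1]<15]
print(len(H),np.percentile(H,[1,25,50,75,99],axis=0).round(1))
# edges: rows
Q=S[(S[:,1]>41)&(S[:,1]<47)]
r=cv2.minAreaRect(Q[:,[0,2]].astype(np.float32));print(r)
print(np.degrees(np.arctan2(M[1,0],M[0,0])),M.round(3))
E
```

```text
1513 [[-16.6  39.4  -1.2]
 [  1.   41.   15.9]
 [ 18.   58.6  20.8]]
6946 [[-13.9 -54.4  -6.8]
 [ -5.6 -41.2   4.3]
 [  1.  -40.3  11.2]
 [  7.4 -36.2  22. ]
 [ 15.9  -5.7  24.7]]
((0.6125736236572266, 9.318756103515625), (23.503768920898438, 35.03755569458008), 89.50759887695312)
87.94483983864991 [[ 0.036  0.    -0.999]
 [ 0.999 -0.005  0.036]
 [-0.005 -1.    -0.   ]]
```

>>> {"method": "jog_arm", "body": {"steps": [{"turn": [0, 0, -0.03], "dp": [-0.15, 0.5, 0], "claw": 0}, {"turn": [0, 0, -0.05], "dp": [-0.3, 1, 0], "claw": 0}, {"turn": [0, 0, -0.05], "dp": [-0.3, 1, 0], "claw": 0}]}}

```text
t: 5.82
ee_pos: [536.0, -54.4, 239.3]
orientation: [-1.291, -1.057, 1.071]
ft_force: [0.3, -0.1, -2.4]
width: 23.9
```

>>> {"method": "jog_arm", "body": {"steps": [{"turn": [0, 0, -0.03], "dp": [-0.15, 0.5, 0], "claw": 0}, {"turn": [0, 0, -0.05], "dp": [-0.3, 1, 0], "claw": 0}, {"turn": [0, 0, -0.05], "dp": [-0.3, 1, 0], "claw": 0}]}}

```text
t: 6.07
ee_pos: [508.3, 29.5, 236.5]
orientation: [-1.346, -0.934, 0.954]
ft_force: [-0.5, 0.4, -2.0]
width: 23.7
```

>>> {"method": "jog_arm", "body": {"steps": [{"turn": [0, 0, -0.03], "dp": [-0.15, 0.5, 0], "claw": 0}, {"turn": [0, 0, -0.06], "dp": [-0.3, 1, 0], "claw": 0}, {"turn": [0, 0, -0.06], "dp": [-0.3, 1, 0], "claw": 0}]}}

```text
t: 6.32
ee_pos: [481.1, 113.3, 234.1]
orientation: [-1.405, -0.786, 0.811]
ft_force: [0.2, 0.3, -2.1]
width: 23.6
```

>>> {"method": "jog_arm", "body": {"steps": [{"turn": [0, 0, 0], "dp": [-0.1, 0.5, 0], "claw": 0}, {"turn": [0, 0, 0], "dp": [-0.2, 0.9, 0], "claw": 0}, {"turn": [0, 0, 0], "dp": [-0.2, 0.9, 0], "claw": 0}, {"turn": [0, 0, 0], "dp": [-0.2, 0.9, 0], "claw": 0}]}}

```text
t: 6.65
ee_pos: [463.8, 186.2, 232.3]
orientation: [-1.403, -0.786, 0.817]
ft_force: [-0.8, 0.1, -1.8]
width: 24.0
```

```bash
python3 - <<'E'
from h import *
o=ctrl.get_obs(); M=R.from_rotvec(o["orientation"]).as_matrix(); print(o["ee_pos"],o["qvel"].round(3),np.degrees(np.arctan2(M[1,0],M[0,0])),M.round(3)[2])
E
```

```text
[463.75552661 186.17217127 232.27585854] [-0.046 -0.008 -0.    -0.011  0.006 -0.009] 59.0736963672681 [-0.01  -1.     0.021]
```

```bash
cat > go.py <<'E'
from h import *
import sys
def go(x,y,z,yaw):
    o=ctrl.get_obs(); M=R.from_rotvec(o["orientation"]).as_matrix()
    a=np.radians(yaw); X=np.array([np.cos(a),np.sin(a),0]);Y=np.array([0,0,-1.]);D=np.c_[X,Y,np.cross(X,Y)]
    rv=R.from_matrix(D@M.T).as_rotvec()/np.pi
    print("pos",o["ee_pos"].round(1),"yaw",np.degrees(np.arctan2(M[1,0],M[0,0])).round(2),"tilt",M[:2,1].round(3),"F",o["ft_force"].round(1),"Mo",o["moment"].round(2),"t",o["t"],"w",o["width"].round(1))
    print("turn",rv.round(4),"dp",((np.array([x,y,z])-o["ee_pos"])/80).round(4))
go(*map(float,sys.argv[1:]))
E
python3 go.py 473.8 204.3 215 58.3
```

```text
Traceback (most recent call last):
  File "go.py", line 9, in <module>
    go(*map(float,sys.argv[1:]))
    ~~^^^^^^^^^^^^^^^^^^^^^^^^^^
  File "go.py", line 7, in go
    print("pos",o["ee_pos"].round(1),"yaw",np.degrees(np.arctan2(M[1,0],M[0,0])).round(2),"tilt",M[:2,1].round(3),"F",o["ft_force"].round(1),"Mo",o["moment"].round(2),"t",o["t"],"w",o["width"].round(1))
                                                                                                                                                                                      ^^^^^^^^^^^^^^^^
AttributeError: 'float' object has no attribute 'round'
```

```bash
sed -i 's/o\["width"\].round(1)/o["width"]/' go.py; python3 go.py 473.8 204.3 215 58.3
```

```text
pos [463.8 186.2 232.3] yaw 59.07 tilt [-0.023  0.003] F [-0.8  0.1 -1.8] Mo [-0.07  0.01 -0.01] t 6.65 w 24.04500278195474
turn [-0.0009 -0.0073 -0.0043] dp [ 0.1256  0.2266 -0.2159]
```

>>> {"method": "jog_arm", "body": {"steps": [{"turn": [0, -0.007, -0.004], "dp": [0.126, 0.227, -0.216], "claw": 0}, {"turn": [0, -0.007, -0.004], "dp": [0.126, 0.227, -0.216], "claw": 0}, {"turn": [0, -0.007, -0.004], "dp": [0.126, 0.227, -0.216], "claw": 0}, {"turn": [0, -0.007, -0.004], "dp": [0.126, 0.227, -0.216], "claw": 0}]}}

```text
t: 6.98
ee_pos: [473.5, 203.1, 214.3]
orientation: [-1.418, -0.791, 0.794]
ft_force: [0.7, -0.6, -1.7]
width: 23.8
```

```bash
python3 go.py 473.8 204.3 215 58.3; python3 - <<'E'
from h import *
o,d,W=snap("wrist","wrist5")
E
```

```text
pos [473.5 203.1 214.3] yaw 58.33 tilt [-0.003  0.002] F [ 0.7 -0.6 -1.7] Mo [-0.04  0.01  0.04] t 6.9833 w 23.780070572767592
turn [-0.0006 -0.001  -0.0002] dp [0.0034 0.0154 0.009 ]
```

View pics/wrist5.png

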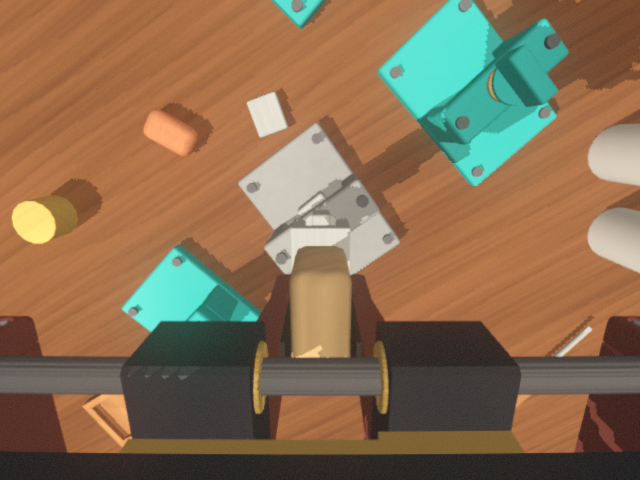

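>>> {"method": "jog_arm", "body": {"steps": [{"turn": [0, 0, 0], "dp": [0.003, 0.012, -0.25], "claw": 0}, {"turn": [0, 0, 0], "dp": [0.003, 0.012, -0.42], "claw": 0}, {"turn": [0, 0, 0], "dp": [0.003, 0.012, -0.42], "claw": 0}, {"turn": [0, 0, 0], "dp": [0.003, 0.012, -0.42], "claw": 0}]}}

```text
t: 7.37
ee_pos: [473.9, 203.3, 181.1]
orientation: [-1.418, -0.79, 0.794]
ft_force: [0.0, 0.5, -2.3]
width: 23.8
```

```bash
python3 go.py 473.8 204.3 169 58.3
```

```text
pos [473.9 203.3 181.1] yaw 58.26 tilt [-0.003  0.002] F [ 0.   0.5 -2.3] Mo [ 0.03  0.01 -0.03] t 7.3667 w 23.841896364373632
turn [-0.0006 -0.001   0.0002] dp [-0.0007  0.0127 -0.1518]
```

>>> {"method": "jog_arm", "body": {"steps": [{"turn": [0, 0, 0], "dp": [0, 0.01, -0.07], "claw": 0}, {"turn": [0, 0, 0], "dp": [0, 0.01, -0.14], "claw": 0}, {"turn": [0, 0, 0], "dp": [0, 0.01, -0.14], "claw": 0}]}}

```text
t: 7.62
ee_pos: [473.6, 203.8, 169.5]
orientation: [-1.418, -0.79, 0.794]
ft_force: [-0.9, 0.3, -3.1]
width: 23.9
```

```bash
python3 go.py 473.8 204.3 167 58.3;python3 - <<'E'
from h import *
o,d,W=snap("side","side6")
cv2.imwrite("pics/s6.png",cv2.resize(d["img"][120:270,260:420],(800,600)[:2] if 0 else (640,600),interpolation=cv2.INTER_CUBIC)[...,::-1])
E
```

```text
pos [473.6 203.8 169.5] yaw 58.26 tilt [-0.004  0.002] F [-0.9  0.3 -3.1] Mo [-0.02 -0.02  0.07] t 7.6167 w 23.897123117949796
turn [-0.0005 -0.0012  0.0002] dp [ 0.002   0.0058 -0.0317]
```

View pics/s6.png

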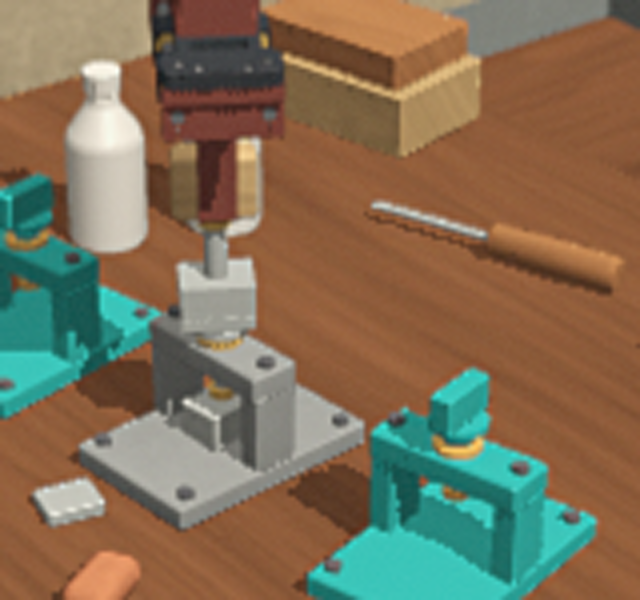

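>>> {"method": "jog_arm", "body": {"steps": [{"turn": [0, 0, -0.035], "dp": [0.002, 0.006, -0.005], "claw": 0}, {"turn": [0, 0, -0.07], "dp": [0.002, 0.006, -0.015], "claw": 0}, {"turn": [0, 0, -0.105], "dp": [0.002, 0.006, -0.03], "claw": 0}, {"turn": [0, 0, -0.14], "dp": [0.002, 0.006, -0.042], "claw": 0}, {"turn": [0, 0, -0.175], "dp": [0.002, 0.006, -0.054], "claw": 0}, {"turn": [0, 0, -0.19], "dp": [0.002, 0.006, -0.06], "claw": 0}, {"turn": [0, 0, -0.19], "dp": [0.002, 0.006, -0.06], "claw": 0}]}}

```text
t: 8.25
ee_pos: [473.9, 204.0, 165.1]
orientation: [-1.543, -0.327, 0.33]
ft_force: [0.4, -2.5, -3.5]
width: 24.0
```

```bash
python3 go.py 473.8 204.3 162 10.8;python3 - <<'E'
from h import *
o,d,W=snap("side","side7")
cv2.imwrite("pics/s7.png",cv2.resize(d["img"][170:250,280:370],(675,600),interpolation=cv2.INTER_CUBIC)[...,::-1])
o,d,W=snap("wrist","wrist7")
E
```

```text
pos [473.9 204.  165.1] yaw 24.02 tilt [-0.002  0.002] F [ 0.4 -2.5 -3.5] Mo [-0.7  -0.1   0.07] t 8.25 w 23.991984592505
turn [-0.0008 -0.0006 -0.0734] dp [-0.0009  0.0038 -0.0386]
```

View pics/s7.png

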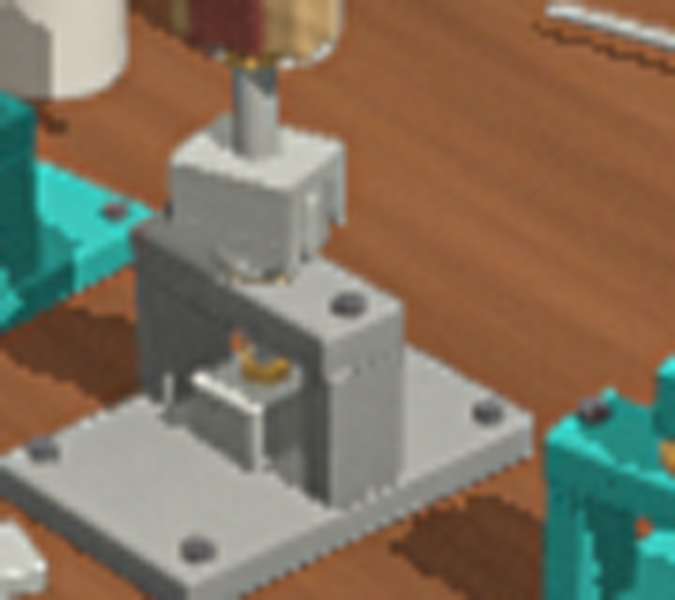

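View pics/wrist7.png

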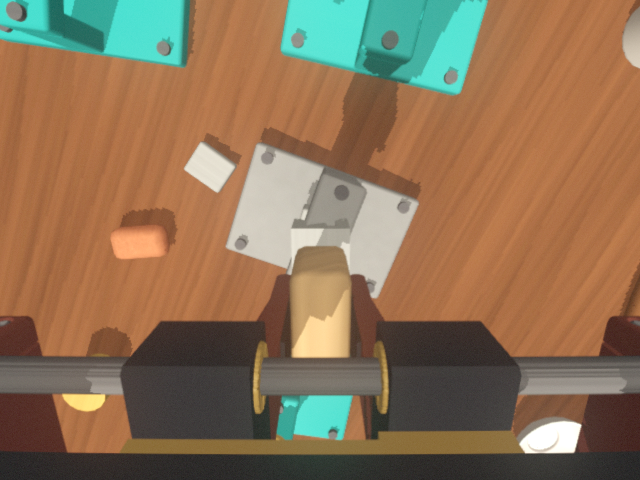

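>>> {"method": "jog_arm", "body": {"steps": [{"turn": [0, 0, -0.035], "dp": [0, 0.003, -0.012], "claw": 0}, {"turn": [0, 0, -0.073], "dp": [0, 0.003, -0.03], "claw": 0}, {"turn": [0, 0, -0.073], "dp": [0, 0.003, -0.03], "claw": 0}, {"turn": [0, 0, -0.073], "dp": [0, 0.003, -0.03], "claw": 0}]}}

```text
t: 8.68
ee_pos: [473.9, 204.7, 162.9]
orientation: [-1.561, -0.154, 0.155]
ft_force: [0.4, 0.2, -1.3]
width: 23.8
```

```bash
python3 go.py 473.8 204.3 162 10.8;python3 - <<'E'
from h import *
o,d,W=snap("wrist","wrist8")
# tool-frame: foot orientation check
M=R.from_rotvec(o["orientation"]).as_matrix()
P=((W-np.array(o["ee_pos"]))@M)
S=P[215:280,285:358].reshape(-1,3);Q=S[(S[:,1]>38)&(S[:,1]<44)]
print(cv2.minAreaRect(Q[:,[0,2]].astype(np.float32)),np.median(Q[:,1]))
o,d,W=snap("side","side8")
cv2.imwrite("pics/s8.png",cv2.resize(d["img"][170:250,280:370],(675,600),interpolation=cv2.INTER_CUBIC)[...,::-1])
E
```

```text
pos [473.9 204.7 162.9] yaw 11.27 tilt [-0.001  0.004] F [ 0.4  0.2 -1.3] Mo [-0.1   0.05 -0.03] t 8.6833 w 23.83467867435228
turn [-0.0013 -0.0004 -0.0026] dp [-0.0016 -0.0048 -0.0118]
((-0.11053276062011719, 11.251996040344238), (25.943153381347656, 34.82356262207031), 89.91063690185547) 43.66345566092279
```

View pics/s8.png

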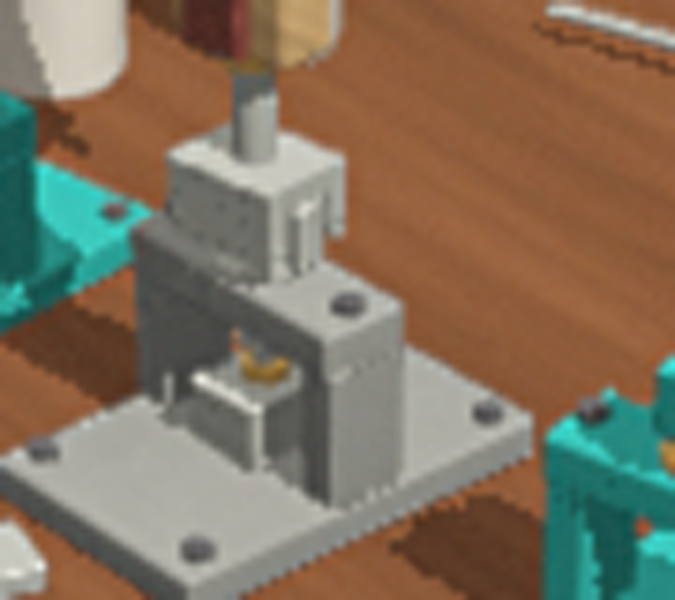

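>>> {"method": "jog_arm", "body": {"steps": [{"turn": [0, 0, -0.003], "dp": [0, -0.004, -0.02], "claw": 0}, {"turn": [0, 0, -0.003], "dp": [0, -0.004, -0.02], "claw": 0}, {"turn": [0, 0, -0.003], "dp": [0, -0.004, -0.02], "claw": 0.6}, {"turn": [0, 0, -0.003], "dp": [0, -0.004, -0.02], "claw": 0.6}, {"turn": [0, 0, -0.003], "dp": [0, -0.004, -0.02], "claw": 0.6}, {"turn": [0, 0, -0.003], "dp": [0, -0.004, -0.02], "claw": 0.6}, {"turn": [0, 0, -0.003], "dp": [0, -0.004, -0.02], "claw": 0.6}, {"turn": [0, 0, -0.003], "dp": [0, -0.004, -0.02], "claw": 0.6}]}}

```text
t: 9.45
ee_pos: [474.0, 204.4, 161.4]
orientation: [-1.562, -0.146, 0.147]
ft_force: [0.3, 0.7, 0.8]
width: 52.5
```

```bash
python3 go.py 473.8 204.3 162 10.8;python3 - <<'E'
from h import *
o,d,W=snap("wrist","wrist9")
E
```

```text
pos [474.  204.4 161.4] yaw 10.7 tilt [-0.001  0.004] F [0.3 0.7 0.8] Mo [-0.08  0.02 -0.03] t 9.45 w 52.52117694186528
turn [-0.0013 -0.0004  0.0006] dp [-0.0019 -0.0015  0.0076]
```

View pics/wrist9.png

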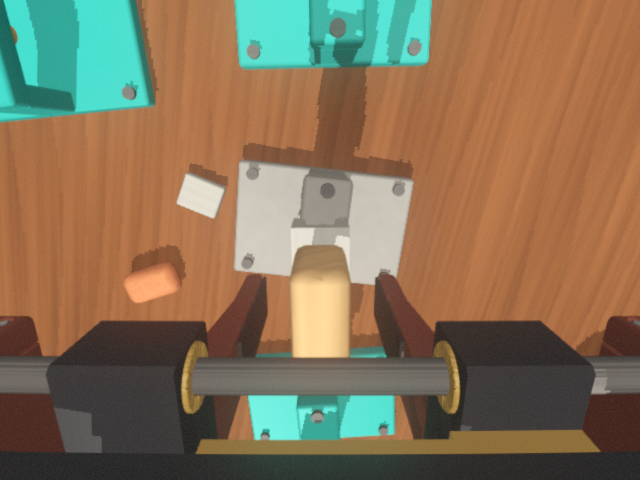

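Driver released and upright. Lift straight up and look from above.

>>> {"method": "jog_arm", "body": {"steps": [{"turn": [0, 0, 0], "dp": [0, 0, 0.3], "claw": 0.7}, {"turn": [0, 0, 0], "dp": [0, 0, 0.7], "claw": 0.7}, {"turn": [0, 0, 0], "dp": [0, 0, 1], "claw": 0.7}, {"turn": [0, 0, 0], "dp": [0, 0, 1], "claw": 0.7}]}}

```text
t: 9.83
ee_pos: [476.6, 205.5, 246.1]
orientation: [-1.559, -0.152, 0.141]
ft_force: [0.8, 0.6, 1.2]
width: 61.5
```

>>> {"method": "jog_arm", "body": {"steps": [{"turn": [0, 0, 0], "dp": [0, -0.1, 0.5], "claw": 0.7}, {"turn": [0, 0, 0], "dp": [0, -0.1, 1], "claw": 0.7}, {"turn": [0, 0, 0], "dp": [0, -0.1, 1], "claw": 0.7}, {"turn": [0, 0, 0], "dp": [0, -0.1, 1], "claw": 0.7}]}}

```text
t: 10.17
ee_pos: [477.9, 197.9, 328.3]
orientation: [-1.558, -0.156, 0.137]
ft_force: [-0.8, -0.3, -0.7]
width: 61.5
```

```bash
python3 go.py 473.8 204.3 162 10.8;python3 - <<'E'
from m import *
o,d,W=snap("wrist","wrist10")
o,d,W=snap("side","side10")
cv2.imwrite("pics/s10.png",cv2.resize(d["img"][140:250,270:390],(654,600),interpolation=cv2.INTER_CUBIC)[...,::-1])
E
```

```text
pos [477.9 197.9 328.3] yaw 10.69 tilt [0.011 0.009] F [-0.8 -0.3 -0.7] Mo [-0.11  0.03 -0.04] t 10.1667 w 61.46012519062675
turn [-0.0028  0.0035  0.0006] dp [-0.0511  0.0802 -2.0782]
```

View pics/wrist10.png

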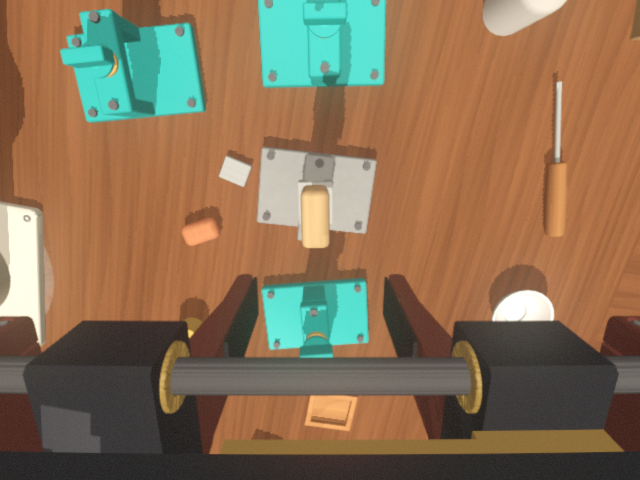

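View pics/s10.png

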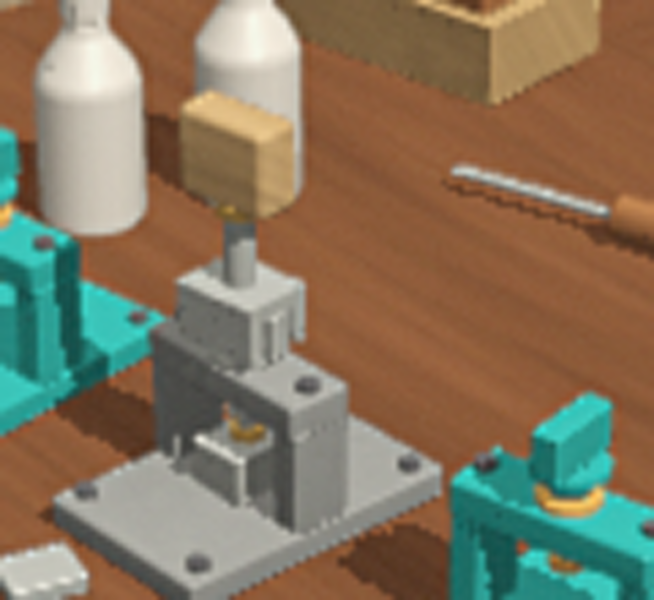

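```bash
python3 - <<'E'
from m import *
W=np.load("wrist10.npz")["W"]
rects(W,(255,380,140,260),[(10,20),(74,86),(108,125),(180,205)])
H=W[188:208,305:325,2];print("handle",np.nanmedian(H))
print("bridge",np.nanmedian(W[157:172,310:330,2]),"foot",np.nanmedian(W[183:186,303:326,2]))
W=np.load("side10.npz")["W"]
for b in [(300,330,150,170)]:
  P=W[150:172,300:325].reshape(-1,3); print(np.nanpercentile(P[:,2],[50,90,97]))
# tongue end seen from side: face pts under fork
P=W[185:215,300:328].reshape(-1,3); P=P[(P[:,2]>84)&(P[:,2]<120)]; 
r=cv2.minAreaRect(P[:,:2].astype(np.float32));print(r,P[:,2].max())
P=W[210:235,300:345]; 
for v in range(212,232,2): print(v,W[v,308:322:2,2].round(0))
E
```

```text
10 20 6030 z 15.73 [474.1 203.9] [150.3 100.4] 4.3
74 86 808 z 81.6 [474.1 204.1] [33.9 99.7] 4.4
108 125 338 z 116.47 [473.6 206.7] [34.9 44. ] 11.0
180 205 1662 z 197.96 [473.2 207.1] [23.6 49.1] 10.8
handle 197.8628962683616
bridge 81.91090438290809 foot 117.15215495455845
[ 90.38125067 197.1320587  198.71991019]
((474.599365234375, 198.09718322753906), (43.70811462402344, 92.37186431884766), 16.061473846435547) 119.99585822669349
212 [43. 68. 71. 74. 78. 80. 78.]
214 [38. 36. 64. 71. 73. 73. 75.]
216 [30. 27.  2. 55. 68. 69. 72.]
218 [24. 40. 45. 48. 47. nan 69.]
220 [38. 38. 38. 41. 43. 43. 60.]
222 [40. 38. 40. 39. 39. 39. 53.]
224 [31. 38. 38. 37. 36. 36. 47.]
226 [28. 31. 31. 35. 31. 27. 41.]
228 [19. 24. 25. 28. 26. 23. 37.]
230 [16. 18. 23. 23. 22. 15. 31.]
```

```bash
python3 -c "
from workcell import ctrl
print(ctrl.close_job())"
```

```text
the job is handed in; nothing more can be done
None
```

I took the forked driver (square, slotted foot) out of its cup and fitted it over the grey fixture's tongue. I then turned the screw down about 0.70 rad, let go, backed the arm clear above it and handed the job in at about 10.3 s.

**Final checks:**
- **Screw height:** The handle top reads about 198 mm, so the screw head is at about 108.2 mm. The fork's upper face gives about 108.9 mm. Both mean the foot is pressed in 3 to 4 mm. The turn I made, less the fork's play, predicts about 3.5 mm. The press itself was not measured directly; it follows from these heights and the given sizes.
- **Driver:** It stands upright and seated, about 3 mm off the screw's axis in the y direction, and lagging or leading the tongue by no more than the fork's play.
- **Block:** It shows under the foot in the side picture. I did not re-measure its centre after turning, but before the turn its front edge was 18 mm from the screw's axis, which puts it centred.
- **Disagreements:** The driver's height in the grip differed by about 2.5 mm between the wrist camera and the value expected from the cup. That is close to the 2 mm calibration error and had no effect on the result. No check failed.

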